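# Wind the bathroom louvre open and put the crank away

### The job

Air the room: fit the loose crank on the square stud of the louvre's winder so that it sits fully home, and wind it anticlockwise until the glass louvres are fully open, feeling for the flats and for the stop and forcing nothing. Then lift the crank off and lay it gently, flat and right side up, inside the oblong white tray, leaving the other things on the shelf where they are.

Things in the scene. Friction and masses are not known exactly. Their poses are not given: they have to be found in the camera images.
- winder: Winder of the glass louvre vent: grey gear box (112 x 72 mm, top 42 mm up) screwed to the shelf, a round steel collar 32 mm across on top, and out of it an upright square steel stud. Origin on the shelf under the stud's axis, z up. A rigid tube (14 mm thick, top 29 mm up) runs from the box 200 mm along its +x, then 350 mm along its +y to the louvre window (300 mm wide, 340 mm tall).
- stud (a point): Point on the stud's axis at the collar's top, 60 mm above the shelf, fixed to the box. The stud is greased, 14 mm square, stands 26 mm above this point, its top 2 mm bevelled. The angle of its flats differs every time and is NOT measured (this frame does not turn with it): feel for it or look. Turning it takes about 0.2 Nm (2 to 3 N at the crank's grip); it stays where it is left.
- rack (a joint): Slide of the drive rack, m: its steel tail (8 mm thick, 22 mm up) stands 60 mm out of the box's -x end at 0 (louvres shut, blades upright) and is drawn in as they open: 0.050 = 10 mm out, louvres fully open (69 degrees), where the gear meets a hard stop (not to be forced: 10 N at the grip at most). One turn of the stud, anticlockwise from above, moves it +39 mm. It starts at 0 to 0.010: 1.0 to 1.3 turns are needed.
- crank_hub (a point): Loose dark steel crank, about 0.18 kg, lying flat. This is its hub's centre, 20 mm above the underside: hub 28 x 28 mm, 40 mm tall, sides along x and y; in its underside a square socket 15.8 mm wide, 29 mm deep, mouth bevelled. z up; x along the flat arm (20 mm wide, 8 mm thick, flush with the underside) to the grip. Home, the underside rests on the collar: this point 20 mm above the stud point.
- crank_knob (a point): Centre of the crank's upright black grip, 80 mm along the hub's x from the hub's axis: a freely spinning cylinder 22 mm across, from 9 to 51 mm above the crank's underside; this point is 30 mm above the underside.
- tray: Oblong white ceramic tray fixed on the shelf, 180 mm (x) by 120 mm (y) outside, rim 14 mm high, walls and floor 6 mm thick, so the inside is 168 x 108 mm. Origin at the centre of its underside, z up.
- trimmer: Bystander, not needed: cylindrical black trimmer standing upright, 37 mm across, 146 mm tall; origin at the centre of its underside.
- comb_clip: Bystander, not needed: metal spring clip with two black guard combs, 72 x 70 x 27 mm, lying flat; origin at the centre of its underside.
- soap_dish: Bystander, not needed: round white ceramic soap dish with a soap in it, 94 mm across, 26 mm tall; origin at the centre of its underside.
- brush: Bystander, not needed: beech beard brush lying on its bristles, 105 x 46 mm, 38 mm tall; origin at the centre of its underside.
- oil_bottle: Bystander, not needed: small amber oil bottle, 34 mm across, 85 mm tall; origin at the centre of its underside.
Mind the look-alikes: they are no part of the job. Leave any purple look-alike of the part that bears crank_hub alone. Leave any orange look-alike of the tray alone.

How it is judged:
By the outcome, as a careful person would: the job done as asked, in the order asked, and still so for the second after the job is handed in, with the robot touching nothing.
It also fails if it takes over 72 s, if anything falls off the work surface, if the arm or the gripper's body presses on something with over 40 N, if the wrist force passes 120 N, or if a joint passes its speed limit or range.

### The arm

A 6-joint arm with a two-finger parallel gripper is mounted at the origin on the work surface. World frame = base frame: x ahead of the robot, y to its left, z up, the work surface at z = 0. Lengths are in m, angles in degrees, forces in N, time in s.
With the tool pointing down it reaches from about 0.25 to 0.725 m from the base axis. Payload 9.7 kg.
Tool frame: the origin (TCP) lies at the very end of the fingers, on their centre line; the grasp point (between the pads) lies 19 mm behind it; y points along the fingers, x is the direction in which the jaws open and shut, and the axes are right-handed (so a half turn about y gives the same grasp; the last joint's range is limited). The gripper opens to 85 mm and grips with 20 to 120 N. Pads are 22 mm wide; open, the fingers measure 114 mm over their backs; the gripper's body (76 mm by 85 mm) begins 54 mm behind the grasp point. The pads swing forward as they close: fully open they stand 13 mm farther back than shut.
Start: joints at [63.827, 4.979, 10.078, 95.1, 0, 90], TCP at [0.243, 0.494, 0.231] pointing down, gripper open.
Joint ranges: [-179.16, 179.16], [-48.56, 103.87], [-65.8, 70.77], [-126.05, 130.52], [-82.76, 87.17], [-180, 180]. Speed limits (degrees/s): [127.2, 127.2, 147.25, 180, 180, 180].

### API

Orientations are given as [roll, pitch, yaw] about the fixed x, y, z axes, in that order (R = Rz(yaw) Ry(pitch) Rx(roll)).
In Python, from workcell import bot gives the robot as it stands.
- The arm moves only by the shell command python3 -m jog 'ROWS' [FORCE]. ROWS is JSON, a list of rows, each a list of 7 numbers: the closure, from 0 (fully open) to 1 (shut), then the shift along the world's x, y, z in units of 25 mm (1.0 is 25 mm), then the turn, a rotation vector about the world's x, y, z in units of 5 degrees (1.0 is 5 degrees). A call has 1 to 5 rows; each row is the pose to reach, as a shift and turn from the pose commanded when the call began; what a row does not reach only later rows make up. A row lasts 1/10 s, in which the tool goes at most 50 mm and 8.59 degrees, less where a joint would pass 70% of its speed; a pose out of reach is approached as far as the arm can. A call with a gripper value outside its range is refused whole. The fingers move at their own pace and stop on an object; FORCE is the grip in N (left out, the last holds). Time passes only in rows, so rows that repeat a pose let the fingers close. It gives the time, the measured TCP pose, the force and the opening at its end, in the units of the state.
- bot.get_obs(): the state, without advancing time (a new reading comes with each control period).
- bot.camera(name): name is "scene" or "top"; returns (picture, depth): 480x640x3 uint8, red, green, blue; 480x640 float32, m along the optical axis (not along the pixel's ray), 0 where there is no reading.
- bot.camera_model(name): a dict with "fx", "fy", "cx", "cy" (pixels), "k1" (the pictures are not rectified: a ray, as slopes to the right and down, at radius r is drawn at 1 + k1 r^2 times it, then the intrinsics apply), "rvec" (rotation vector, rad) and "tvec" (3), from world to camera coordinates, as OpenCV has them. Camera axes: x right, y down, z forward; pixel columns grow to the right and rows downward; lengths in m; the calibration is good to about 2 mm. A picture is of the moment at which its call begins. camera_model takes no time and is no camera call.
- bot.job_done(): hands the job in, once; it reports no verdict.
Trained networks look in the newest picture that a camera, given by its name, has taken for a name from the list of things; names that differ only in an ending like _2 or _b are one class to them, and where a whole thing is asked for, a point or a joint stands for the part that bears it (a point fixed in the world has none). Each returns a list of dicts, best first, with "conf" (0 to 1); they miss things now and then, are a little off and sometimes report something else, mostly with a low value. They report only what shows in the picture. A call takes as long as a camera call. They do not tell look-alikes from the thing itself.
- bot.regions_of(camera, label): "pixels" (480x640 bool, what is visible of it) and "point" ([row, column] in pixels, amid what is visible of it).
The state is a dict: "time": time; "q": joint angles; "qd": joint speeds; "joint_efforts": joint torques, N m; "ee_pos": TCP position; "tcp_rot": TCP orientation; "wrist_force": force on the tool from outside, world axes, zero at the start; "torque": the same for the moment, N m; "opening": finger opening in m.
Only numpy, scipy, OpenCV 4.12 (cv2) and the standard library are available. Lean on these libraries where they do the work, as an engineer would, in place of code of your own. Each camera call takes 0.05 s, during which the arm holds its last target. There are 200 camera calls.

## Working session

There is one attempt and no reset: what is moved stays moved. The work goes in short steps, Python scripts to look and compute and a shell command to move; the robot and the scene stay as the last step left them, time stands still between calls to the robot, and variables do not carry over. Pictures are saved under pics/ and viewed, about 8 in all and at most 12, crops included, and the job is handed in when it is done.

```bash
mkdir -p pics; ls; cat > h.py <<'E'
import numpy as np, cv2
from workcell import bot
def cam(n):
    m=bot.camera_model(n); R=cv2.Rodrigues(np.array(m['rvec'],float))[0]; return m,R,np.array(m['tvec'],float)
def ray(n,px):  # px Nx2 (col,row) -> origin, dirs (z=1 camera) in world
    m,R,t=cam(n); px=np.atleast_2d(px).astype(float)
    d=np.c_[(px[:,0]-m['cx'])/m['fx'],(px[:,1]-m['cy'])/m['fy']]; u=d.copy()
    for _ in range(20): u=d/(1+m['k1']*(u**2).sum(1,keepdims=True))
    return -R.T@t, np.c_[u,np.ones(len(u))]@R
def atz(n,px,z):
    o,d=ray(n,px); return o+d*((z-o[2])/d[:,2:3])
def proj(n,P):
    m,R,t=cam(n); c=np.atleast_2d(P)@R.T+t; u=c[:,:2]/c[:,2:]; u=u*(1+m['k1']*(u**2).sum(1,keepdims=True))
    return np.c_[u[:,0]*m['fx']+m['cx'],u[:,1]*m['fy']+m['cy']]
def cloud(n,depth,mask):
    r,c=np.nonzero(mask&(depth>0)); o,d=ray(n,np.c_[c,r]); return o+d*depth[r,c][:,None]
def save(name,im): cv2.imwrite('pics/'+name,cv2.cvtColor(im,cv2.COLOR_RGB2BGR))
E
python3 - <<'E'
from h import *
for n in('scene','top'):
    im,d=bot.camera(n); save(n+'0.png',im); m,R,t=cam(n); print(n,m,-R.T@t)
    np.savez('pics/'+n+'0.npz',im=im,d=d)
    for l in['winder','crank_hub','crank_knob','tray','rack','stud','trimmer','comb_clip','soap_dish','brush','oil_bottle']:
        for r in bot.regions_of(n,l):
            P=cloud(n,d,r['pixels']); print(l,round(r['conf'],2),np.round(r['point']),r['pixels'].sum(),np.round(np.median(P,0),3) if len(P) else '', np.round(np.percentile(P[:,2],98),3) if len(P) else '')
print(bot.get_obs())
E
```

```text
pics
scene {'fx': 622.9047436026445, 'fy': 622.9047436026445, 'cx': 322.5977038968885, 'cy': 234.81667801095517, 'k1': 0.031050156607377123, 'rvec': array([ 2.17301927,  0.5836855 , -0.29633813]), 'tvec': array([-0.4824196 , -0.10443391,  1.8237258 ])} [ 1.18210233 -1.04880028  1.0355013 ]
winder 0.33 [231. 300.] 53 [0.459 0.047 0.023] 0.028
crank_hub 0.61 [287. 250.] 605 [ 0.484 -0.19   0.022] 0.051
crank_hub 0.58 [330. 243.] 737 [ 0.534 -0.313  0.016] 0.051
crank_hub 0.17 [232. 300.] 37 [0.463 0.046 0.024] 0.029
crank_knob 0.96 [331. 241.] 686 [ 0.532 -0.315  0.018] 0.051
crank_knob 0.8 [286. 254.] 587 [ 0.484 -0.19   0.023] 0.05
tray 0.93 [164. 396.] 1328 [0.533 0.505 0.006] 0.016
tray 0.88 [197. 366.] 1741 [0.525 0.296 0.006] 0.016
rack 0.6 [231. 302.] 57 [0.461 0.047 0.023] 0.028
rack 0.41 [380. 202.] 468 [ 0.562 -0.479  0.047] 0.085
stud 0.94 [146. 481.] 12218 [0.792 0.451 0.143] 0.336
trimmer 0.72 [353. 284.] 983 [ 0.688 -0.368  0.083] 0.144
trimmer 0.42 [144. 482.] 11800 [0.792 0.456 0.15 ] 0.336
comb_clip 0.91 [316. 342.] 734 [ 0.702 -0.167  0.02 ] 0.029
comb_clip 0.53 [205.
[... 1616 characters left out ...]
l_bottle 0.47 [252. 434.] 386 [ 0.532 -0.311  0.02 ] 0.052
{'time': 1.2, 'q': array([6.38294584e+01, 4.97859233e+00, 1.00783642e+01, 9.51000317e+01,
       7.01901175e-04, 9.00000423e+01]), 'qd': array([-0.05438248,  0.02294019, -0.00428567,  0.01213815,  0.05440003,
       -0.17050325]), 'joint_efforts': array([ 1.91456857e-03, -5.20104861e+01,  4.64852822e+01,  2.10383347e-03,
        1.63234699e-04, -1.48340229e-05]), 'ee_pos': array([0.24256831, 0.49361229, 0.23128844]), 'tcp_rot': array([-8.99992981e+01,  2.59867293e-04,  6.38294162e+01]), 'wrist_force': array([0.76853544, 0.05813218, 0.19052265]), 'torque': array([-0.01258147,  0.00269946,  0.00772125]), 'opening': 0.08576584800417812}
```

View both.

```bash
python3 - <<'E'
from h import *
a=np.load('pics/scene0.npz')['im'];b=np.load('pics/top0.npz')['im']
c1=cv2.resize(a[140:400,170:570],(800,520),interpolation=cv2.INTER_CUBIC); save('s1.png',c1)
c2=cv2.resize(b[160:330,100:500],(800,340),interpolation=cv2.INTER_CUBIC)
t=np.vstack([c2,np.hstack([cv2.resize(b[230:310,360:460],(250,200),interpolation=cv2.INTER_CUBIC),cv2.resize(b[240:300,250:350],(333,200),interpolation=cv2.INTER_CUBIC),np.zeros((200,217,3),np.uint8)])]); save('t1.png',t)
E
```

```text
(no output)
```

View pics/s1.png

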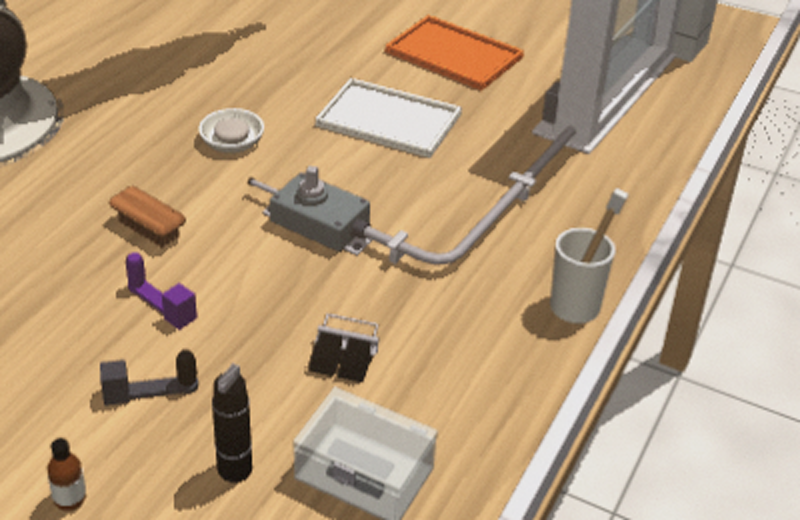

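View pics/t1.png

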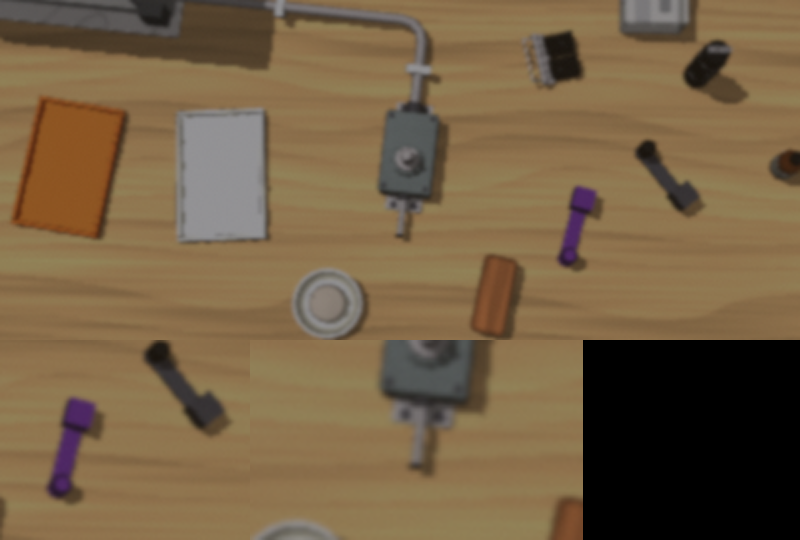

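```bash
python3 - <<'E'
from h import *
Z={n:np.load(f'pics/{n}0.npz') for n in('scene','top')}
for n in Z:
    im,d=Z[n]['im'],Z[n]['d']
    H,W=d.shape; full=np.ones((H,W),bool)
    m=full&(d>0); P=cloud(n,d,m); rc=np.argwhere(m)
    S=lambda c,r,lo,hi:(np.hypot(P[:,0]-c[0],P[:,1]-c[1])<r)&(P[:,2]>lo)&(P[:,2]<hi)
    for nm,c,r,lo,hi in[('crank>.033',(.532,-.312),.09,.033,.06),('hubtop',(.532,-.312),.09,.036,.0455),('knobtop',(.532,-.312),.09,.048,.06),('studtop',(.5,.04),.06,.078,.1),('collar',(.5,.04),.06,.055,.066),('box',(.5,.04),.1,.038,.048)]:
        s=S(c,r,lo,hi); Q=P[s]
        if len(Q): print(n,nm,len(Q),np.round(Q.mean(0),4),np.round(Q.min(0),3),np.round(Q.max(0),3),np.round(rc[s].mean(0),1))
    # mask-based rectangles for box and tray
    for nm,c,r,lo,hi in[('box',(.5,.04),.09,.036,.05),('tray',(.525,.297),.115,.0115,.022)]:
        Q=P[S(c,r,lo,hi)]
        print(n,nm,cv2.minAreaRect((Q[:,:2]*1000).astype(np.float32)))
b=Z['top']['im']; a=Z['scene']['im']
def crop(im,r,c,h,w,s): return cv2.resize(im[r:r+h,c:c+w],None,fx=s,fy=s,interpolation=cv2.INTER_CUBIC)
save('c2.png',np.vstack([np.hstack([crop(b,225,415,40,40,10),crop(b,220,285,40,40,10)]),]))
# scene crops
save('c3.png',np.hstack([crop(a,310,215,40,60,6.6),crop(a,210,300,40,60,6.6)]))
E
```

```text
scene crank>.033 238 [ 0.5335 -0.3153  0.0414] [ 0.49  -0.352  0.033] [ 0.582 -0.272  0.054] [323.2 240. ]
scene hubtop 167 [ 0.5235 -0.3231  0.0402] [ 0.49  -0.352  0.036] [ 0.582 -0.275  0.045] [324.1 234.3]
scene knobtop 31 [ 0.5719 -0.2834  0.0506] [ 0.563 -0.291  0.048] [ 0.579 -0.274  0.054] [317.4 262.5]
scene studtop 27 [0.5452 0.0387 0.0836] [0.537 0.032 0.078] [0.551 0.051 0.089] [225.  325.4]
scene collar 68 [0.547  0.0362 0.0603] [0.531 0.024 0.055] [0.56  0.057 0.065] [233.  325.6]
scene box 465 [0.554  0.0323 0.0418] [ 0.498 -0.003  0.038] [0.597 0.075 0.048] [240.4 327.2]
scene box ((544.0714721679688, 39.18812561035156), (78.59062194824219, 90.18779754638672), 87.18865966796875)
scene tray ((525.6286010742188, 292.8477783203125), (183.30734252929688, 129.0574493408203), 2.461866617202759)
top crank>.033 169 [ 0.5284 -0.3131  0.042 ] [ 0.49  -0.349  0.033] [ 0.58  -0.269  0.057] [249.3 436. ]
top hubtop 111 [ 0.5172 -0.3226  0.0403] [ 0.492 -0.349  0.036] [ 0.577 -0.269  0.045] [253.6 439.4]
top knobtop 25 [ 0.5707 -0.2778  0.0519] [ 0.562 -0.287  0.048] [ 0.578 -0.269  0.057] [232.8 423.4]
top studtop 30 [0.5444 0.0434 0.0853] [0.538 0.037 0.079] [0.551 0.05  0.092] [237.5 302.5]
top collar 72 [0.5425 0.0432 0.0603] [0.526 0.027 0.055] [0.559 0.059 0.066] [239.9 302.8]
top box 625 [0.5503 0.0424 0.0425] [0.5   0.004 0.038] [0.6   0.082 0.048] [238.1 303.4]
top box ((545.417724609375, 43.681129455566406), (71.95527648925781, 88.9353256225586), 85.09300231933594)
top tray ((526.0875244140625, 291.5248718261719), (180.80079650878906, 127.39903259277344), 3.6160600185394287)
```

View pics/c2.png

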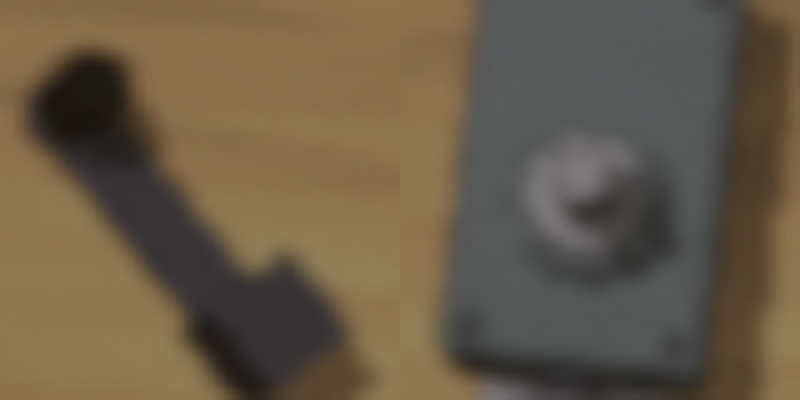

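View pics/c3.png

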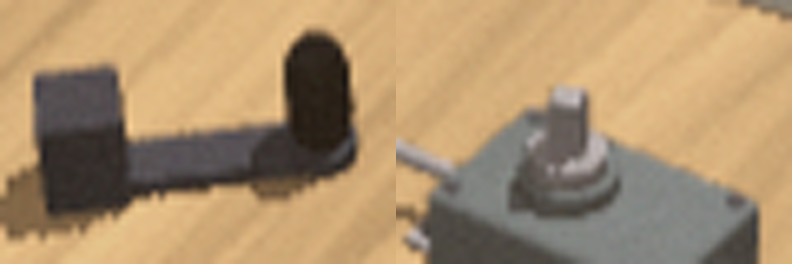

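```bash
python3 - <<'E'
from h import *
hs=atz('scene',[[220.3,320.9],[233.2,319.8],[233.9,329],[220.8,330]],.04); ht=atz('top',[[443.5,251.2],[449.5,257.7],[441.2,263.5],[435,257]],.04)
for h in(hs,ht):
    e=np.diff(np.vstack([h,h[:1]]),axis=0); print(h.mean(0).round(4),np.degrees(np.arctan2(e[:,1],e[:,0])).round(),np.hypot(e[:,0],e[:,1]).round(4))
ks,kt=np.array([.5719,-.2834]),np.array([.5707,-.2778])
for h,k in((hs,ks),(ht,kt)):
    v=k-h.mean(0)[:2]; print(v,np.hypot(*v),np.degrees(np.arctan2(v[1],v[0])))
E
```

```text
[ 0.511  -0.3327  0.04  ] [  37.  -50. -144.  130.] [0.0283 0.0281 0.0283 0.0277]
[ 0.5073 -0.3303  0.04  ] [-137.  126.   44.  -55.] [0.0234 0.0276 0.0237 0.0281]
[0.06093924 0.04928606] 0.07837542167683141 38.96502279011899
[0.06335702 0.05247331] 0.0822651821039116 39.63210283627031
```

```bash
for i in 1 2 3; do python3 -m jog '[[0,0.55,-1.7,0,0,0,-1.2],[0,1.1,-3.4,0,0,0,-2.4],[0,1.65,-5.1,0,0,0,-3.6],[0,2.2,-6.8,0,0,0,-4.8],[0,2.75,-8.5,0,0,0,-6.0]]' 40; done
```

```text
time: 1.7
ee_pos: [0.3114, 0.2795, 0.2313]
tcp_rot: [-90.0, -0.0, 33.6]
wrist_force: [1.1, -0.0, 0.7]
opening: 0.0853
time: 2.2
ee_pos: [0.3802, 0.0668, 0.2316]
tcp_rot: [-90.0, -0.1, 3.6]
wrist_force: [0.5, 1.1, 0.3]
opening: 0.0854
time: 2.7
ee_pos: [0.449, -0.146, 0.2315]
tcp_rot: [-90.0, -0.0, -26.4]
wrist_force: [1.4, 0.2, 0.7]
opening: 0.0851
```

```bash
python3 -m jog '[[0,0.6,-1.8,0,0,0,-1.2],[0,1.2,-3.6,0,0,0,-2.4],[0,1.8,-5.4,-1,0,0,-3.6],[0,2.42,-7.42,-2,0,0,-4.9],[0,2.42,-7.42,-3.5,0,0,-4.9]]' 40; python3 -m jog '[[0,0,0,-1.5,0,0,0],[0,0,0,-2.9,0,0,0],[0,0,0,-4.1,0,0,0],[0,0,0,-5.0,0,0,0],[0,0,0,-5.4,0,0,0]]'
```

```text
time: 3.2
ee_pos: [0.5108, -0.3339, 0.1443]
tcp_rot: [-90.0, -0.3, -51.1]
wrist_force: [0.1, 1.2, -0.7]
opening: 0.0857
time: 3.7
ee_pos: [0.5082, -0.3287, 0.0062]
tcp_rot: [-90.1, 0.2, -50.7]
wrist_force: [0.2, -0.2, -0.5]
opening: 0.0852
```

```bash
python3 -m jog '[[0.4,0,0,0,0,0,0],[0.7,0,0,0,0,0,0],[1,0,0,0,0,0,0],[1,0,0,0,0,0,0],[1,0,0,0,0,0,0]]' 40; python3 -m jog '[[1,0,0,0,0,0,0],[1,0,0,0,0,0,0]]'
```

```text
time: 4.2
ee_pos: [0.5101, -0.3298, 0.0103]
tcp_rot: [-90.0, -0.1, -50.7]
wrist_force: [-0.6, -0.4, 6.1]
opening: 0.0271
time: 4.4
ee_pos: [0.51, -0.3299, 0.0103]
tcp_rot: [-90.0, -0.1, -50.7]
wrist_force: [-0.5, 0.5, 6.3]
opening: 0.0273
```

```bash
python3 -m jog '[[1,0,0,0.3,0,0,0],[1,0,0,1,0,0,0],[1,0,0,2.5,0,0,0],[1,0,0,4,0,0,0],[1,0,0,5,0,0,0]]'; python3 -m jog '[[1,0.14,1.5,0,0,0,-0.3],[1,0.28,3.2,0,0,0,-0.6],[1,0.42,4.9,0,0,0,-0.9],[1,0.56,6.6,0,0,0,-1.2],[1,0.7,8.3,0,0,0,-1.5]]';python3 -m jog '[[1,0.14,1.6,0,0,0,-0.3],[1,0.28,3.2,0,0,0,-0.3],[1,0.42,4.8,0,0,0,-0.3],[1,0.7,6.0,-0.4,0,0,-0.3],[1,0.7,6.5,-0.4,0,0,-0.3]]'
python3 - <<'E'
from h import *
im,d=bot.camera('scene'); np.savez('pics/scene1.npz',im=im,d=d); a=im
im,d=bot.camera('top'); np.savez('pics/top1.npz',im=im,d=d)
f=lambda im,r,c:cv2.resize(im[r:r+80,c:c+80],(400,400),interpolation=cv2.INTER_CUBIC)
save('p1.png',np.hstack([f(a,165,285),f(im,195,265)]))
print(bot.get_obs()['ee_pos'],bot.get_obs()['tcp_rot'])
E
```

```text
time: 4.9
ee_pos: [0.5097, -0.3296, 0.1371]
tcp_rot: [-90.0, -0.1, -50.7]
wrist_force: [0.4, -0.4, -1.1]
opening: 0.0272
time: 5.4
ee_pos: [0.5266, -0.1203, 0.1342]
tcp_rot: [-90.0, -0.0, -58.3]
wrist_force: [0.9, -0.3, -1.6]
opening: 0.0275
time: 5.9
ee_pos: [0.544, 0.043, 0.123]
tcp_rot: [-90.1, 0.1, -59.5]
wrist_force: [0.5, -0.6, -1.9]
opening: 0.0276
[0.54397916 0.04188825 0.12380951] [-9.00404420e+01  2.29337005e-02 -5.95398243e+01]
```

View pics/p1.png

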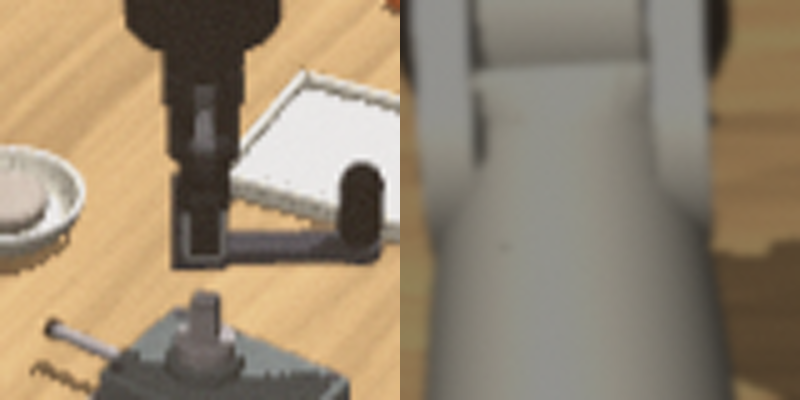

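```bash
python3 - <<'E'
from h import *
a=np.load('pics/scene1.npz')['im'].astype(int).sum(2)
for r in range(208,219): print(r,a[r,314:340])
print()
for r in range(222,234): print(r,a[r,318:336])
o0=bot.get_obs()['ee_pos']
P=lambda p:proj('scene',p)[0].round(2)
print('hub pred bottom',P([o0[0],o0[1],o0[2]-.010]),'stud pred top',P([.545,.042,.086]),P([.545,.042,.065]))
c=np.array([np.cos(np.radians(30)),np.sin(np.radians(30)),0])
print('mm->px along crank x',P([.545,.042,.086]+.01*c)-P([.545,.042,.086]))
print('scene',atz('scene',[[326.2,224.3]],.086),'top',atz('top',[[304,238],[302.5,237.5]],.086))
E
```

```text
208 [524 536 537 523 517 283 181 241 272 157 141 154 139 143 166 282 360 522
 537 539 534 552 546 536 528 528]
209 [525 534 521 516 509 274 186 250 290 165 141 135 137 126 171 282 362 531
 546 535 539 545 533 519 520 524]
210 [535 517 520 504 500 282 172 254 295 157 139 132 142 144 166 278 364 487
 490 496 493 498 483 478 497 506]
211 [528 517 509 505 493 280 163 236 291 159 125 135 136 136 157 287 298 344
 356 355 354 349 350 344 358 368]
212 [522 516 505 489 492 274 185 255 280 166 139 139 136 130 158 286 248 264
 284 281 283 285 279 265 273 275]
213 [515 497 494 496 503 280 183 252 284 162 136 133 127 133 154 286 254 282
 278 273 279 274 279 286 281 278]
214 [500 495 499 495 510 282 182 246 288 161 136 134 146 139 160 279 255 274
 289 281 284 272 275 271 281 268]
215 [495 499 506 508 518 279 180 226 291 143 132 141 137 132 160 284 237 220
 229 231 218 217 223 210 217 210]
216 [492 505 506 529 534 289 175 194 259 250 252 257 252 261 262 242 188 184
 181 178 170 183 177 176 182 175]
217 [500 506 528 530 529 279 171 176 202 220 212 222 216 210 223 183 172 220
 221 226 223 229 226 217
[... 590 characters left out ...]
228 [391 384 324 309 322 298 287 300 298 292 212 457 537 543 555 569 568 564]
229 [395 387 385 400 376 307 299 298 301 290 220 458 544 555 566 568 570 556]
230 [398 401 427 505 418 309 296 298 287 305 219 465 566 502 519 560 569 563]
231 [400 401 366 405 356 305 294 301 296 296 209 521 560 539 389 469 517 556]
232 [409 348 325 318 317 293 298 290 295 298 296 534 553 564 395 410 458 487]
233 [397 329 317 316 319 310 299 295 291 287 296 402 412 397 406 402 420 417]
hub pred bottom [325.53 214.57] stud pred top [325.96 223.53] [326.01 230.09]
mm->px along crank x [ 3.95 -0.02]
scene [[0.5471508  0.03948173 0.086     ]] top [[0.54306947 0.03944024 0.086     ]
 [0.54429976 0.0433837  0.086     ]]
```

```bash
python3 -m jog '[[1,0.15,0.02,0,0,0,-1.6],[1,0.15,0.02,-0.4,0,0,-1.6],[1,0.15,0.02,-0.8,0,0,-1.6],[1,0.15,0.02,-1.0,0,0,-1.6],[1,0.15,0.02,-1.0,0,0,-1.6]]'; python3 -m jog '[[1,0,0,-0.1,0,0,0],[1,0,0,-0.2,0,0,0],[1,0,0,-0.25,0,0,0]]'
```

```text
time: 6.5
ee_pos: [0.5472, 0.0406, 0.0974]
tcp_rot: [-90.1, 0.0, -67.6]
wrist_force: [-0.4, -0.4, -1.1]
opening: 0.0275
time: 6.8
ee_pos: [0.5486, 0.041, 0.0951]
tcp_rot: [-89.9, -0.1, -67.6]
wrist_force: [-8.8, -2.2, 22.3]
opening: 0.0277
```

```bash
python3 -m jog '[[1,-0.08,0,0.08,0,0,0],[1,-0.08,0,0.08,0,0,0]]'; python3 -m jog '[[1,-0.04,0,0,0,0,0],[1,-0.04,0,-0.05,0,0,0],[1,-0.04,0,-0.05,0,0,0]]'
python3 - <<'E'
from h import *
print(bot.get_obs()['torque'])
im,d=bot.camera('scene'); save('p2.png',cv2.resize(im[180:250,290:370],(640,560),interpolation=cv2.INTER_CUBIC))
E
```

```text
time: 7.0
ee_pos: [0.5464, 0.0412, 0.0954]
tcp_rot: [-89.9, -0.0, -67.6]
wrist_force: [-1.2, 0.8, 1.9]
opening: 0.0276
time: 7.3
ee_pos: [0.5456, 0.0416, 0.0943]
tcp_rot: [-89.9, 0.0, -67.6]
wrist_force: [-1.1, 2.3, 8.8]
opening: 0.0273
[ 0.74559434  0.29355527 -0.05041358]
```

View pics/p2.png

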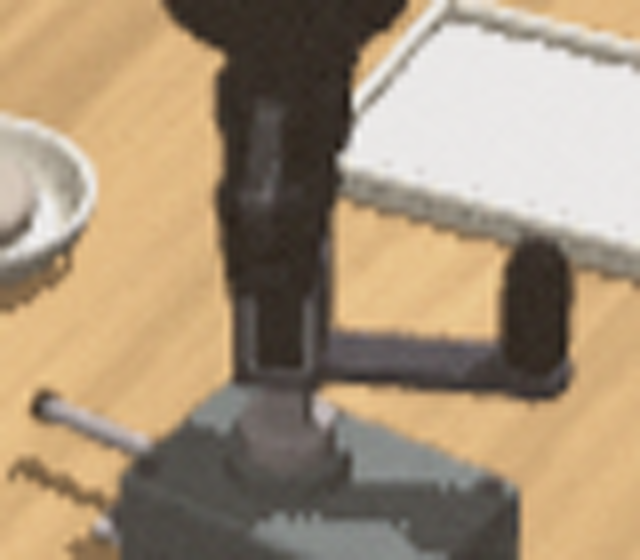

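```bash
python3 -m jog '[[1,0,0.04,0,0,0,0],[1,0,0.04,0,0,0,-0.6],[1,0,0.04,0,0,0,-1.2]]'; python3 -m jog '[[1,0,0,0,0,0,0.8],[1,0,0,0,0,0,1.6],[1,0,0,0,0,0,2.4]]'
```

```text
time: 7.65
ee_pos: [0.5455, 0.0424, 0.0935]
tcp_rot: [-89.9, 0.0, -73.8]
wrist_force: [2.0, 2.0, 0.7]
opening: 0.0278
time: 7.95
ee_pos: [0.5459, 0.0432, 0.0932]
tcp_rot: [-89.9, 0.1, -61.5]
wrist_force: [3.3, 7.0, -1.5]
opening: 0.028
```

```bash
python3 -m jog '[[1,0,0.04,0,0,0,-0.6],[1,0,0.04,-0.06,0,0,-1.3],[1,0,0.04,-0.12,0,0,-1.3]]'
```

```text
time: 8.25
ee_pos: [0.5457, 0.0433, 0.0901]
tcp_rot: [-89.9, -0.0, -68.2]
wrist_force: [3.6, 2.1, 0.6]
opening: 0.0273
```

Going in freely (Fz ≈ 0). Continue down, easing toward +x.

```bash
python3 -m jog '[[1,0.04,0.02,-0.12,0,0,0],[1,0.04,0.02,-0.24,0,0,0],[1,0.04,0.02,-0.36,0,0,0]]'; python3 -m jog '[[1,0,0,-0.1,0,0,0],[1,0,0,-0.2,0,0,0],[1,0,0,-0.25,0,0,0]]'
```

```text
time: 8.55
ee_pos: [0.5459, 0.0435, 0.0807]
tcp_rot: [-90.0, 0.0, -68.1]
wrist_force: [2.2, 1.2, -1.3]
opening: 0.0272
time: 8.85
ee_pos: [0.546, 0.0436, 0.0747]
tcp_rot: [-90.0, 0.0, -68.2]
wrist_force: [0.3, 0.4, -1.1]
opening: 0.0275
```

```bash
python3 -m jog '[[1,0,0,-0.1,0,0,0],[1,0,0,-0.16,0,0,0],[1,0,0,-0.16,0,0,0]]'; python3 -m jog '[[1,0,0,-0.06,0,0,0],[1,0,0,-0.06,0,0,0]]'
```

```text
time: 9.15
ee_pos: [0.546, 0.0436, 0.0707]
tcp_rot: [-90.0, 0.0, -68.2]
wrist_force: [1.3, 1.2, -1.2]
opening: 0.0271
time: 9.35
ee_pos: [0.5461, 0.0436, 0.0703]
tcp_rot: [-90.0, -0.0, -68.2]
wrist_force: [-1.6, 0.4, 4.6]
opening: 0.0273
```

```bash
python3 -m jog '[[0.6,0,0,0,0,0,0],[0.3,0,0,0,0,0,0],[0.3,0,0,1,0,0,0],[0.3,0,0,2.4,0,0,0],[0.3,1,0.4,2.4,0,0,0]]' 20; python3 -m jog '[[0.3,0.95,0.37,0,0,0,0],[0.3,1.89,0.76,0,0,0,0],[0.3,1.89,0.76,0,0,0,0],[0.3,1.89,0.76,0,0,0,0]]'
python3 - <<'E'
from h import *
im,d=bot.camera('scene'); np.savez('pics/scene2.npz',im=im,d=d);save('p3.png',cv2.resize(im[180:250,290:370],(640,560),interpolation=cv2.INTER_CUBIC))
o=bot.get_obs();print(o['ee_pos'])
for s in(.111,): print(proj('scene',[[.6183,.0725,.111],[.6183,.0725,.07],[.544,.0428,.1],[.544,.0428,.06]]).round(1))
E
```

```text
time: 9.85
ee_pos: [0.5719, 0.0532, 0.1351]
tcp_rot: [-89.7, -0.1, -68.2]
wrist_force: [2.3, -0.2, 0.9]
opening: 0.0596
time: 10.25
ee_pos: [0.618, 0.0726, 0.1289]
tcp_rot: [-90.1, 0.0, -68.2]
wrist_force: [-0.1, -0.3, -0.1]
opening: 0.0601
[0.61773697 0.07241664 0.12917041]
[[357.4 217.9]
 [357.  230.9]
 [325.8 218.8]
 [325.8 231.4]]
```

View pics/p3.png

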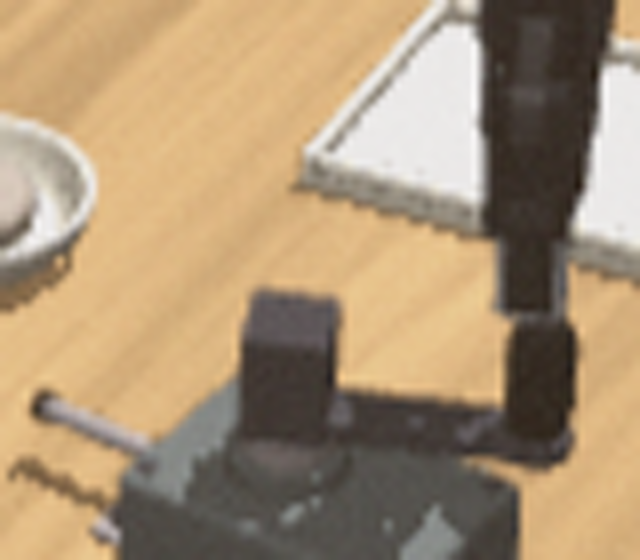

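```bash
python3 -m jog '[[0.3,0.02,0.02,-0.8,0,0,0],[0.3,0.02,0.02,-1.6,0,0,0],[0.3,0.02,0.02,-2.12,0,0,0],[0.6,0.02,0.02,-2.12,0,0,0],[1,0.02,0.02,-2.12,0,0,0]]' 20; python3 -m jog '[[1,0,0,0,0,0,0],[1,0,0,0,0,0,0]]'
```

```text
time: 10.8
ee_pos: [0.6187, 0.0729, 0.0772]
tcp_rot: [-90.0, -0.0, -68.2]
wrist_force: [0.8, -1.0, -0.7]
opening: 0.0316
time: 11.0
ee_pos: [0.6192, 0.0731, 0.0777]
tcp_rot: [-89.9, -0.0, -68.2]
wrist_force: [-0.4, 0.1, 0.4]
opening: 0.0214
```

```bash
cat > tab.py <<'E'
import sys,numpy as np
a0,st,R=map(float,sys.argv[1:4]); n=int(sys.argv[4])
for k in range(n):
    a=np.radians(a0+5*st*k+st*np.arange(0,6)); v=R/25*np.c_[np.cos(a),np.sin(a)]
    print(a0+5*st*k,(v[1:]-v[0]).round(2).tolist())
E
python3 tab.py 22 6 80 1; python3 tab.py 52 12 80 6
```

```text
22.0 [[-0.14, 0.3], [-0.31, 0.59], [-0.52, 0.86], [-0.74, 1.1], [-1.0, 1.32]]
52.0 [[-0.57, 0.35], [-1.2, 0.58], [-1.86, 0.68], [-2.53, 0.63], [-3.17, 0.45]]
112.0 [[-0.59, -0.31], [-1.1, -0.74], [-1.52, -1.27], [-1.81, -1.87], [-1.97, -2.52]]
172.0 [[-0.02, -0.67], [0.09, -1.33], [0.34, -1.95], [0.72, -2.5], [1.2, -2.97]]
232.0 [[0.57, -0.35], [1.2, -0.58], [1.86, -0.68], [2.53, -0.63], [3.17, -0.45]]
292.0 [[0.59, 0.31], [1.1, 0.74], [1.52, 1.27], [1.81, 1.87], [1.97, 2.52]]
352.0 [[0.02, 0.67], [-0.09, 1.33], [-0.34, 1.95], [-0.72, 2.5], [-1.2, 2.97]]
```

```bash
python3 -m jog '[[1,-0.14,0.3,0,0,0,0],[1,-0.31,0.59,0,0,0,0],[1,-0.52,0.86,0,0,0,0],[1,-0.74,1.1,0,0,0,0],[1,-1.0,1.32,0,0,0,0]]'
```

```text
time: 11.5
ee_pos: [0.5939, 0.1068, 0.0773]
tcp_rot: [-89.9, -0.1, -68.2]
wrist_force: [1.2, -3.1, 6.3]
opening: 0.0214
```

```bash
python3 -m jog '[[1,-0.57,0.35,0,0,0,0],[1,-1.2,0.58,0,0,0,0],[1,-1.86,0.68,0,0,0,0],[1,-2.53,0.63,0,0,0,0],[1,-3.17,0.45,0,0,0,0]]'
```

```text
time: 12.0
ee_pos: [0.515, 0.1183, 0.078]
tcp_rot: [-89.8, -0.1, -68.1]
wrist_force: [4.8, -4.3, 8.9]
opening: 0.0214
```

```bash
python3 -m jog '[[1,-0.58,-0.34,0.03,0,0,0],[1,-1.09,-0.78,0.03,0,0,0],[1,-1.51,-1.31,0.03,0,0,0],[1,-1.80,-1.91,0.03,0,0,0],[1,-1.96,-2.56,0.03,0,0,0]]'
```

```text
time: 12.5
ee_pos: [0.4639, 0.0548, 0.0777]
tcp_rot: [-90.0, 0.2, -68.0]
wrist_force: [-1.4, 3.4, 6.4]
opening: 0.0213
```

```bash
python3 -m jog '[[1,-0.02,-0.67,0.02,0,0,0],[1,0.09,-1.33,0.02,0,0,0],[1,0.34,-1.95,0.02,0,0,0],[1,0.72,-2.5,0.02,0,0,0],[1,1.2,-2.97,0.02,0,0,0]]'
```

```text
time: 13.0
ee_pos: [0.4941, -0.0207, 0.0778]
tcp_rot: [-90.1, 0.1, -68.1]
wrist_force: [-3.3, 2.3, 5.9]
opening: 0.0212
```

```bash
python3 -m jog '[[1,0.57,-0.35,0.02,0,0,0],[1,1.2,-0.58,0.02,0,0,0],[1,1.86,-0.68,0.02,0,0,0],[1,2.53,-0.63,0.02,0,0,0],[1,3.17,-0.45,0.02,0,0,0]]'
```

```text
time: 13.5
ee_pos: [0.5746, -0.0313, 0.0785]
tcp_rot: [-90.0, 0.1, -68.2]
wrist_force: [-3.6, 3.0, 5.0]
opening: 0.0213
```

```bash
python3 -m jog '[[1,0.58,0.33,0.02,0,0,0],[1,1.09,0.76,0.02,0,0,0],[1,1.50,1.29,0.02,0,0,0],[1,1.79,1.89,0.02,0,0,0],[1,1.95,2.54,0.02,0,0,0]]'
```

```text
time: 14.0
ee_pos: [0.6237, 0.0327, 0.0786]
tcp_rot: [-90.0, 0.0, -68.2]
wrist_force: [-4.5, -2.6, 2.1]
opening: 0.0213
```

```bash
python3 - <<'E'
from h import *
f=lambda im:cv2.resize(im[215:255,285:335],(400,320),interpolation=cv2.INTER_CUBIC)
a0=np.load('pics/scene0.npz')['im']; im,d=bot.camera('scene'); np.savez('pics/scene3.npz',im=im,d=d)
t,td=bot.camera('top'); np.savez('pics/top3.npz',im=t,d=td)
g=lambda im:cv2.resize(im[245:285,275:325],(400,320),interpolation=cv2.INTER_CUBIC)
save('p4.png',np.vstack([np.hstack([f(a0),f(im)])[:, :],np.hstack([g(np.load('pics/top0.npz')['im']),g(t)])])[:600])
E
```

```text
(no output)
```

View pics/p4.png

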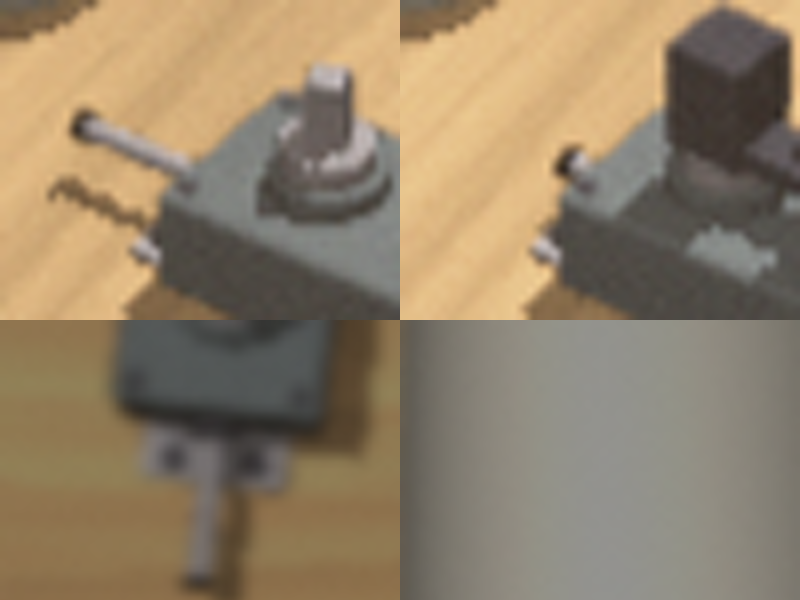

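```bash
python3 - <<'E'
from h import *
e=atz('top',[[275+120/8,245+78/8],[275+320/8,245+95/8]],.042); print('end corners',e.round(4))
tip=atz('top',[[275+198/8,245+264/8]],.018); print('tip',tip.round(4))
tipt=atz('top',[[275+198/8,245+264/8]],.022); print('tip',tipt.round(4))
u=(e[1]-e[0])[:2]; u/=np.hypot(*u); n=np.array([-u[1],u[0]]); print(u,n,'out',np.dot((tip[0]-e[0])[:2],n),np.dot((tipt[0]-e[0])[:2],n))
# scene: tips before/after, box near-top edge
sp=atz('scene',[[285+80/8,215+125/8],[285+170/8,215+163/8]],.018); print('scene tips',sp.round(4),np.hypot(*(sp[1]-sp[0])[:2]))
# box -x end top edge in scene: corners (left-front (160,210), and (270,100)) at z=.042
c=atz('scene',[[285+160/8,215+208/8],[285+275/8,215+98/8]],.042); print(c.round(4))
u=(c[1]-c[0])[:2]; u/=np.hypot(*u); n=np.array([-u[1],u[0]])
print('out scene',[np.dot((s-c[0])[:2],n) for s in sp])
print('stud to box end',)
E
```

```text
end corners [[0.5045 0.0768 0.042 ]
 [0.5003 0.0099 0.042 ]]
tip [[0.4453 0.0498 0.018 ]]
tip [[0.4449 0.0497 0.022 ]]
[-0.06205917 -0.99807247] [ 0.99807247 -0.06205917] out -0.057406216209209514 -0.05781579978119552
scene tips [[0.4431 0.0517 0.018 ]
 [0.4801 0.049  0.018 ]] 0.03710141736642676
[[0.5061 0.0015 0.042 ]
 [0.5086 0.0698 0.042 ]]
out scene [np.float64(0.06475554698955154), np.float64(0.027679398288410866)]
stud to box end
```

```bash
python3 tab.py 352 9 80 1;python3 tab.py 37 6 80 1; python3 tab.py 67 1 80 6
```

```text
352.0 [[0.03, 0.5], [-0.02, 1.0], [-0.14, 1.49], [-0.34, 1.95], [-0.61, 2.37]]
37.0 [[-0.22, 0.26], [-0.46, 0.49], [-0.72, 0.7], [-1.0, 0.87], [-1.31, 1.02]]
67.0 [[-0.05, 0.02], [-0.1, 0.04], [-0.16, 0.06], [-0.21, 0.08], [-0.26, 0.1]]
72.0 [[-0.05, 0.02], [-0.11, 0.03], [-0.16, 0.05], [-0.21, 0.06], [-0.27, 0.07]]
77.0 [[-0.05, 0.01], [-0.11, 0.02], [-0.16, 0.03], [-0.22, 0.04], [-0.27, 0.05]]
82.0 [[-0.06, 0.01], [-0.11, 0.01], [-0.17, 0.02], [-0.22, 0.02], [-0.28, 0.03]]
87.0 [[-0.06, 0.0], [-0.11, 0.0], [-0.17, 0.0], [-0.22, 0.0], [-0.28, 0.0]]
92.0 [[-0.06, -0.0], [-0.11, -0.01], [-0.17, -0.01], [-0.22, -0.02], [-0.28, -0.02]]
```

```bash
python3 -m jog '[[1,0.02,0.5,0.01,0,0,0],[1,-0.05,1,0.01,0,0,0],[1,-0.2,1.47,0.01,0,0,0],[1,-0.4,1.93,0.01,0,0,0],[1,-0.67,2.37,0.01,0,0,0]]'
```

```text
time: 14.6
ee_pos: [0.6074, 0.0918, 0.0795]
tcp_rot: [-89.9, -0.0, -68.2]
wrist_force: [3.4, -1.9, 1.2]
opening: 0.0212
```

```bash
python3 -m jog '[[1,-0.22,0.26,0,0,0,0],[1,-0.46,0.49,0,0,0,0],[1,-0.72,0.7,0,0,0,0],[1,-1.0,0.87,0,0,0,0],[1,-1.31,1.02,0,0,0,0]]'
```

```text
time: 15.1
ee_pos: [0.5741, 0.117, 0.0795]
tcp_rot: [-89.9, 0.0, -68.1]
wrist_force: [3.5, 1.2, 2.7]
opening: 0.0212
```

```bash
python3 -m jog '[[1,-0.16,0.06,0,0,0,0],[1,-0.32,0.10,0,0,0,0],[1,-0.48,0.14,0,0,0,0],[1,-0.64,0.18,0,0,0,0]]'
python3 - <<'E'
from h import *
f=lambda im:cv2.resize(im[215:255,285:335],(500,400),interpolation=cv2.INTER_CUBIC)
im,d=bot.camera('scene'); np.savez('pics/scene4.npz',im=im,d=d); save('p5.png',f(im))
E
```

```text
time: 15.5
ee_pos: [0.5582, 0.1216, 0.0795]
tcp_rot: [-89.9, 0.1, -68.1]
wrist_force: [3.6, 4.0, 3.1]
opening: 0.0213
```

View pics/p5.png

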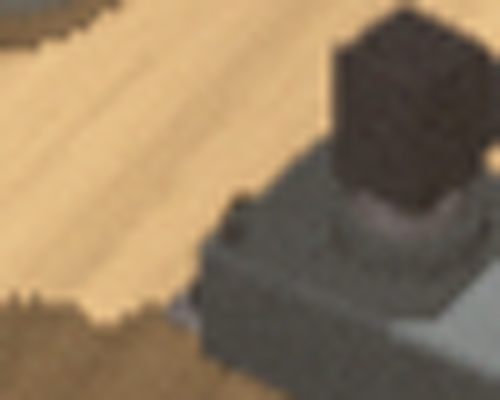

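```bash
python3 - <<'E'
from h import *
for az in(-2,-3.6,-5):
    n=np.array([np.cos(np.radians(az)),np.sin(np.radians(az))]); u=np.array([-n[1],n[0]])
    # box corner A (at -y side) matched to pixel in scene
    A=atz('scene',[[305.4,239.2]],.042)[0]; E1=proj('scene',[np.r_[A[:2],.042],np.r_[A[:2]+.06*u,.042]])
    print(az,A.round(4),'edge',((E1-[285,215])*10).round(0).tolist())
    for o in(10,12,14,16,18,62):
        T=[np.r_[A[:2]+u*.036-n*(o/1000)+u*y,z] for y,z in((-.004,.022),(.004,.022),(0,.018))]
        p=(proj('scene',T)-[285,215])*10; a,b=(E1-[285,215])*10
        h=[a[1]+(q[0]-a[0])*(b[1]-a[1])/(b[0]-a[0])-q[1] for q in p]
        print(o,p.round(0).tolist(),'above edge',np.round(h,1))
im=np.load('pics/scene4.npz')['im'].sum(2); im3=np.load('pics/scene3.npz')['im'].sum(2)
print(im[228:244,300:318]); print(im3[228:244,300:318])
E
```

```text
-2 [0.5031 0.0084 0.042 ] edge [[204.0, 242.0], [330.0, 122.0]]
10 [[241.0, 225.0], [258.0, 209.0], [250.0, 229.0]] above edge [-18.8 -18.7 -31. ]
12 [[235.0, 222.0], [252.0, 207.0], [244.0, 226.0]] above edge [-10.2 -10.2 -22.5]
14 [[229.0, 220.0], [245.0, 204.0], [237.0, 224.0]] above edge [ -1.7  -1.7 -14. ]
16 [[222.0, 218.0], [239.0, 202.0], [231.0, 222.0]] above edge [ 6.8  6.8 -5.5]
18 [[216.0, 215.0], [233.0, 199.0], [225.0, 219.0]] above edge [15.3 15.3  3. ]
62 [[78.0, 162.0], [95.0, 146.0], [87.0, 166.0]] above edge [200.4 199.7 187.7]
-3.6 [0.5031 0.0084 0.042 ] edge [[204.0, 242.0], [335.0, 124.0]]
10 [[245.0, 226.0], [262.0, 210.0], [254.0, 230.0]] above edge [-20.4 -20.3 -32.6]
12 [[239.0, 223.0], [256.0, 207.0], [248.0, 227.0]] above edge [-12.2 -12.2 -24.4]
14 [[232.0, 220.0], [250.0, 205.0], [241.0, 224.0]] above edge [ -4.   -4.  -16.2]
16 [[226.0, 218.0], [244.0, 202.0], [235.0, 222.0]] above edge [ 4.2  4.2 -8. ]
18 [[220.0, 215.0], [237.0, 200.0], [229.0, 219.0]] above edge [12.4 12.3  0.1]
62 [[85.0, 159.0], [103.0, 144.0], [94.0, 164.0]] above edge [189.9 189.
[... 2268 characters left out ...]
418 406 399 393 417 403]
 [528 539 545 558 328 156 367 532 492 416 407 416 413 414 409 401 402 407]
 [537 548 548 543 312 145 293 379 426 410 420 404 401 418 397 402 409 407]
 [552 550 555 553 490 353 271 324 340 364 415 411 403 400 413 410 313 303]
 [555 556 556 544 531 431 369 275 261 337 406 408 415 411 412 321 260 251]
 [553 551 547 539 474 375 374 350 321 368 397 408 426 403 323 238 248 231]
 [554 546 542 531 447 292 320 343 352 389 402 417 412 322 256 250 244 242]
 [554 534 532 523 444 263 233 260 309 334 364 388 318 249 242 250 242 243]
 [539 526 529 411 329 230 222 224 242 269 283 298 270 267 244 241 249 246]
 [529 517 416 344 249 225 225 238 233 221 227 244 251 250 261 266 252 246]]
```

```bash
python3 tab.py 79 2 80 1; python3 tab.py 89 1 80 6; python3 -m jog '[[1,-0.11,0.01,0,0,0,0],[1,-0.22,0.02,0,0,0,0],[1,-0.33,0.03,0,0,0,0],[1,-0.44,0.03,0,0,0,0],[1,-0.55,0.03,0,0,0,0]]'
```

```text
79.0 [[-0.11, 0.02], [-0.22, 0.03], [-0.33, 0.05], [-0.44, 0.05], [-0.55, 0.06]]
89.0 [[-0.06, 0.0], [-0.11, 0.0], [-0.17, -0.0], [-0.22, -0.0], [-0.28, -0.01]]
94.0 [[-0.06, -0.0], [-0.11, -0.01], [-0.17, -0.02], [-0.22, -0.02], [-0.28, -0.03]]
99.0 [[-0.06, -0.01], [-0.11, -0.02], [-0.16, -0.03], [-0.22, -0.04], [-0.27, -0.06]]
104.0 [[-0.05, -0.01], [-0.11, -0.03], [-0.16, -0.04], [-0.21, -0.06], [-0.27, -0.08]]
109.0 [[-0.05, -0.02], [-0.1, -0.04], [-0.16, -0.06], [-0.21, -0.08], [-0.26, -0.1]]
114.0 [[-0.05, -0.02], [-0.1, -0.05], [-0.15, -0.07], [-0.2, -0.1], [-0.25, -0.12]]
time: 16.05
ee_pos: [0.5444, 0.1227, 0.0796]
tcp_rot: [-89.9, 0.1, -68.1]
wrist_force: [2.8, 8.1, 3.6]
opening: 0.0214
```

```bash
python3 -m jog '[[1,-0.06,0.02,0,0,0,0],[1,-0.12,0.04,0,0,0,0],[1,-0.18,0.04,0,0,0,0],[1,-0.24,0.04,0,0,0,0]]'; python3 -m jog '[[1,-0.05,0,0,0,0,0],[1,-0.08,0,0,0,0,0]]'
```

```text
time: 16.45
ee_pos: [0.5383, 0.1227, 0.0793]
tcp_rot: [-90.0, 0.0, -68.2]
wrist_force: [2.1, 4.4, 4.6]
opening: 0.0212
time: 16.65
ee_pos: [0.5363, 0.1225, 0.0793]
tcp_rot: [-90.0, 0.0, -68.2]
wrist_force: [2.1, 4.1, 4.4]
opening: 0.0211
```

```bash
python3 -m jog '[[1,-0.05,0,0,0,0,0],[1,-0.08,-0.01,0,0,0,0]]'
```

```text
time: 16.85
ee_pos: [0.5343, 0.1223, 0.0792]
tcp_rot: [-90.0, 0.0, -68.2]
wrist_force: [1.4, 5.9, 5.7]
opening: 0.0213
```

```bash
python3 -m jog '[[1,-0.05,0,0,0,0,0],[1,-0.08,-0.01,0,0,0,0]]'
```

```text
time: 17.05
ee_pos: [0.5323, 0.122, 0.0792]
tcp_rot: [-90.0, 0.0, -68.2]
wrist_force: [1.8, 4.9, 5.4]
opening: 0.0211
```

```bash
python3 -m jog '[[1,-0.05,0,0,0,0,0],[1,-0.08,-0.01,0,0,0,0]]'
```

```text
time: 17.25
ee_pos: [0.5303, 0.1217, 0.0792]
tcp_rot: [-90.0, 0.0, -68.2]
wrist_force: [0.8, 4.4, 5.4]
opening: 0.0215
```

```bash
python3 -m jog '[[1,-0.05,0,0.02,0,0,0],[1,-0.08,-0.01,0.02,0,0,0]]'
```

```text
time: 17.45
ee_pos: [0.5281, 0.1213, 0.0794]
tcp_rot: [-90.0, 0.0, -68.2]
wrist_force: [2.5, 3.4, 3.8]
opening: 0.0213
```

```bash
python3 -m jog '[[1,-0.05,-0.01,0,0,0,0],[1,-0.08,-0.02,0,0,0,0]]'
```

```text
time: 17.65
ee_pos: [0.5262, 0.1209, 0.0795]
tcp_rot: [-90.0, 0.0, -68.2]
wrist_force: [2.1, 4.3, 4.2]
opening: 0.0212
```

```bash
python3 -m jog '[[1,-0.05,-0.01,0,0,0,0],[1,-0.08,-0.02,0,0,0,0]]'
```

```text
time: 17.85
ee_pos: [0.5242, 0.1204, 0.0795]
tcp_rot: [-90.0, 0.0, -68.2]
wrist_force: [1.5, 4.4, 3.9]
opening: 0.0212
```

```bash
python3 -m jog '[[1,-0.05,-0.01,0,0,0,0],[1,-0.08,-0.02,0,0,0,0]]'
```

```text
time: 18.05
ee_pos: [0.5226, 0.12, 0.0796]
tcp_rot: [-90.0, -0.0, -68.2]
wrist_force: [4.7, 4.5, 3.9]
opening: 0.0215
```

```bash
python3 -m jog '[[1,-0.03,-0.01,0,0,0,0],[1,-0.03,-0.01,0,0,0,0]]'
```

```text
time: 18.25
ee_pos: [0.522, 0.1198, 0.0797]
tcp_rot: [-89.9, 0.0, -68.2]
wrist_force: [4.1, 6.2, 3.3]
opening: 0.0211
```

```bash
python3 -m jog '[[1,-0.03,-0.01,0,0,0,0],[1,-0.03,-0.01,0,0,0,0]]'
```

```text
time: 18.45
ee_pos: [0.5214, 0.1196, 0.0797]
tcp_rot: [-89.9, 0.0, -68.2]
wrist_force: [5.2, 5.8, 2.4]
opening: 0.0209
```

```bash
python3 -m jog '[[1,-0.03,-0.01,0,0,0,0],[1,-0.03,-0.01,0,0,0,0],[1,-0.03,-0.01,0,0,0,0]]'
```

```text
time: 18.75
ee_pos: [0.5209, 0.1194, 0.0798]
tcp_rot: [-89.9, 0.0, -68.2]
wrist_force: [5.6, 5.2, 2.5]
opening: 0.0214
```

```bash
python3 -m jog '[[0.6,0.1,0.03,0,0,0,0],[0.4,0.1,0.03,0,0,0,1.7],[0.4,0.1,0.03,0,0,0,3.4],[0.4,0.1,0.03,0,0,0,5.1],[0.4,0.1,0.03,0,0,0,6.8]]';python3 -m jog '[[0.4,0,0,0,0,0,1.7],[0.4,0,0,0,0,0,3.4],[0.4,0,0,0,0,0,5.1],[0.4,0,0,0,0,0,6.8],[0.4,0,0,0,0,0,8.5]]'; python3 -m jog '[[0.4,0,0,0,0,0,1.7],[0.6,0,0,0,0,0,1.7],[1,0,0,0,0,0,1.7],[1,0,0,0,0,0,1.7],[1,0,0,0,0,0,1.7]]'
```

```text
time: 19.25
ee_pos: [0.5217, 0.1192, 0.0786]
tcp_rot: [-90.2, 0.1, -33.8]
wrist_force: [0.5, 0.5, 0.1]
opening: 0.0512
time: 19.75
ee_pos: [0.5217, 0.1192, 0.0786]
tcp_rot: [-90.1, 0.2, 8.6]
wrist_force: [-0.3, 0.1, -0.2]
opening: 0.0513
time: 20.25
ee_pos: [0.523, 0.1197, 0.0797]
tcp_rot: [-90.0, -0.0, 16.7]
wrist_force: [3.9, 0.9, 0.6]
opening: 0.0211
```

```bash
python3 -m jog '[[1,-0.03,-0.01,0,0,0,0],[1,-0.03,-0.01,0,0,0,0]]'
```

```text
time: 20.45
ee_pos: [0.5224, 0.1196, 0.0798]
tcp_rot: [-90.0, -0.1, 16.8]
wrist_force: [5.9, 1.1, -0.4]
opening: 0.0216
```

```bash
python3 -m jog '[[1,-0.03,-0.01,0,0,0,0],[1,-0.03,-0.01,0,0,0,0]]'
```

```text
time: 20.65
ee_pos: [0.5218, 0.1194, 0.0798]
tcp_rot: [-90.0, -0.1, 16.8]
wrist_force: [6.6, 0.0, -0.3]
opening: 0.0214
```

```bash
python3 -m jog '[[1,-0.03,-0.01,0,0,0,0],[1,-0.03,-0.01,0,0,0,0],[1,-0.03,-0.01,0,0,0,0]]'; python3 - <<'E'
from h import *
for i in range(3): bot.camera('scene'); print(bot.get_obs()['wrist_force'],bot.get_obs()['torque'])
E
```

```text
time: 20.95
ee_pos: [0.5212, 0.1192, 0.0799]
tcp_rot: [-90.0, -0.1, 16.8]
wrist_force: [6.9, 1.4, 0.5]
opening: 0.0213
[ 6.28282118  0.50197837 -0.70415804] [ 0.19612055 -1.53561121 -0.0233298 ]
[ 7.27921948  0.69245461 -0.66018668] [ 0.20653306 -1.51437483  0.00757447]
[7.31388553 0.90664725 0.09366614] [ 0.18174012 -1.49726037 -0.01970224]
```

```bash
python3 -m jog '[[1,-0.05,-0.02,0,0,0,0],[1,-0.05,-0.02,0,0,0,0],[1,-0.05,-0.02,0,0,0,0]]'; python3 - <<'E'
from h import *
for i in range(2): im,d=bot.camera('scene'); print(bot.get_obs()['wrist_force'],bot.get_obs()['torque'])
np.savez('pics/scene5.npz',im=im,d=d)
a0=np.load('pics/scene0.npz')['im']
f=lambda im,r,c,h,w,W,H:cv2.resize(im[r:r+h,c:c+w],(W,H),interpolation=cv2.INTER_CUBIC)
save('p6.png',np.vstack([np.hstack([f(im,100,430,90,120,400,300),f(a0,100,430,90,120,400,300)]),np.hstack([f(im,185,285,70,100,428,300),np.zeros((300,372,3),np.uint8)])]))
E
```

```text
time: 21.4
ee_pos: [0.5202, 0.1189, 0.08]
tcp_rot: [-90.0, -0.2, 16.8]
wrist_force: [8.9, 1.6, -0.0]
opening: 0.0214
[8.38757288 1.22521997 0.51540737] [ 0.34400826 -1.76234833 -0.01957417]
[ 8.46445072  1.06737416 -0.02458567] [ 0.40341948 -1.83641454 -0.02699351]
```

View pics/p6.png

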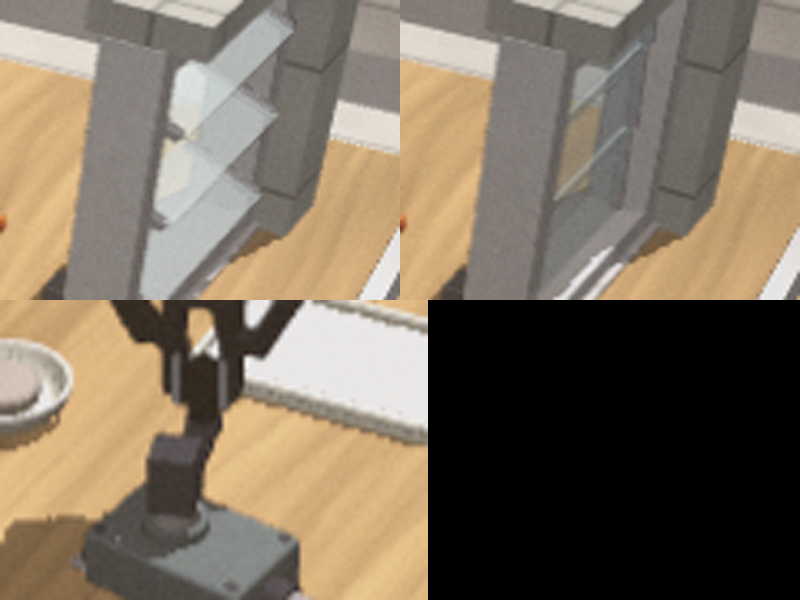

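```bash
python3 -m jog '[[0.7,0.05,0.02,0,0,0,0],[0.3,0.05,0.02,0,0,0,0],[0.3,0.05,0.02,0.8,0,0,0],[0.3,0.05,0.02,2.2,0,0,0],[0.3,0.05,0.02,2.2,0,0,0]]' 40; python3 -m jog '[[0.3,0.35,-1,0,0,0,0],[0.3,0.7,-2,0,0,0,0],[0.3,0.98,-3,0,0,0,0],[0.3,0.98,-3,0,0,0,0]]'; python3 - <<'E'
from h import *
im,d=bot.camera('scene'); print(bot.get_obs()['ee_pos'])
np.savez('pics/scene6.npz',im=im,d=d)
P=cloud('scene',d,np.ones(d.shape,bool)); z=P[:,2]
k=(np.hypot(P[:,0]-.522,P[:,1]-.12)<.02)&(z>.1)&(z<.118); print('knob top',P[k].mean(0),k.sum())
h=(np.hypot(P[:,0]-.545,P[:,1]-.0435)<.03)&(z>.095)&(z<.106); print('hub top',P[h].mean(0),h.sum())
E
```

```text
time: 22.0
ee_pos: [0.5213, 0.1194, 0.1385]
tcp_rot: [-90.0, -0.2, 16.8]
wrist_force: [-0.1, -0.5, 0.3]
opening: 0.0599
time: 22.4
ee_pos: [0.5446, 0.0419, 0.1337]
tcp_rot: [-90.0, 0.1, 16.7]
wrist_force: [-1.4, 0.7, -0.6]
opening: 0.06
[0.54436755 0.04303993 0.13375716]
knob top [0.52740069 0.11520445 0.10690085] 27
hub top [0.54492081 0.03986634 0.09925085] 91
```

```bash
python3 -m jog '[[0.3,0.02,0.02,-0.8,0,0,0],[0.3,0.02,0.02,-1.7,0,0,0],[0.3,0.02,0.02,-2.4,0,0,0],[0.6,0.02,0.02,-2.4,0,0,0],[1,0.02,0.02,-2.4,0,0,0]]'; python3 -m jog '[[1,0,0,0,0,0,0],[1,0,0,0,0,0,0]]'
```

```text
time: 22.95
ee_pos: [0.5449, 0.0452, 0.0747]
tcp_rot: [-90.0, 0.0, 16.9]
wrist_force: [-1.9, 0.3, 1.7]
opening: 0.0314
time: 23.15
ee_pos: [0.5442, 0.0448, 0.0752]
tcp_rot: [-90.0, 0.1, 16.8]
wrist_force: [-6.2, -0.2, -1.7]
opening: 0.0283
```

```bash
python3 -m jog '[[1,-0.04,0,0.2,0,0,0],[1,-0.04,0,0.5,0,0,0],[1,-0.04,0,0.8,0,0,0]]'; python3 -m jog '[[1,0,0,0.4,0,0,0],[1,0,0,0.9,0,0,0],[1,0,0,1.4,0,0,0],[1,0,0,1.8,0,0,0]]'
```

```text
time: 23.45
ee_pos: [0.5443, 0.0449, 0.0957]
tcp_rot: [-90.0, -0.0, 16.8]
wrist_force: [-1.6, 1.5, -3.2]
opening: 0.0282
time: 23.85
ee_pos: [0.5448, 0.0446, 0.1414]
tcp_rot: [-90.0, -0.1, 16.8]
wrist_force: [-0.5, 0.2, -1.3]
opening: 0.0285
```

```bash
python3 -m jog '[[1,0.07,1,0,0,0,1.5],[1,0.15,2,0,0,0,3],[1,0.22,3,0,0,0,4.5],[1,0.3,4,0,0,0,6],[1,0.37,5.1,0,0,0,7.6]]'; python3 -m jog '[[1,0.07,1,0,0,0,1.5],[1,0.15,2,-0.5,0,0,3],[1,0.22,3,-1,0,0,4.5],[1,0.3,4,-1.5,0,0,6],[1,0.38,5,-2,0,0,7.6]]'; python3 -m jog '[[1,0,0,0,0,0,0]]'
python3 - <<'E'
from h import *
im,d=bot.camera('scene'); o=bot.get_obs();print(o['ee_pos'],o['tcp_rot'],o['q'])
save('p7.png',cv2.resize(im[110:250,310:470],(686,600),interpolation=cv2.INTER_CUBIC))
E
```

```text
time: 24.35
ee_pos: [0.5538, 0.1729, 0.1403]
tcp_rot: [-90.0, -0.0, 55.1]
wrist_force: [1.0, 0.7, -0.7]
opening: 0.0279
time: 24.85
ee_pos: [0.5633, 0.2982, 0.0897]
tcp_rot: [-90.0, -0.0, 93.1]
wrist_force: [0.4, -1.6, -1.1]
opening: 0.0281
time: 24.95
ee_pos: [0.5623, 0.2993, 0.0876]
tcp_rot: [-89.9, 0.0, 93.2]
wrist_force: [-1.3, -0.9, -2.2]
opening: 0.0284
[0.56258306 0.29803484 0.08872973] [-8.99120818e+01  4.37219433e-02  9.28975400e+01] [ 2.79140124e+01  1.64927709e+01  7.57201236e+00  8.11774008e+01
 -2.44144478e-03  2.50165080e+01]
```

View pics/p7.png

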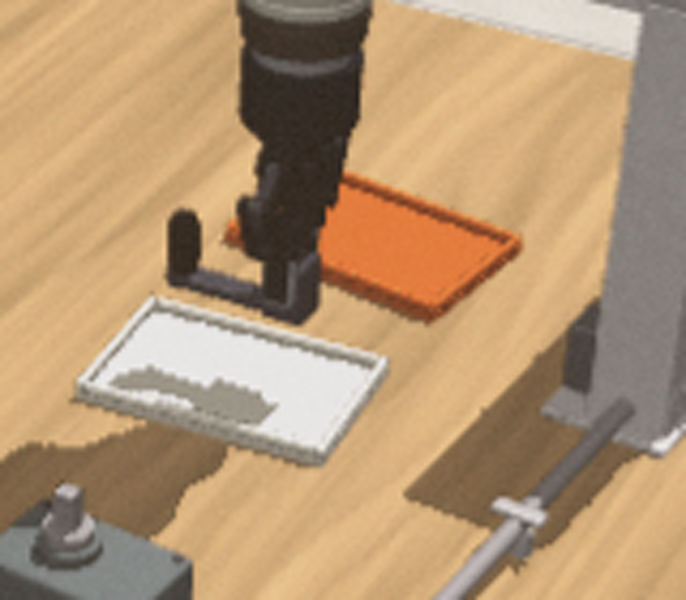

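```bash
python3 -m jog '[[1,0,-0.05,-0.8,0,0,0],[1,0,-0.05,-1.6,0,0,0],[1,0,-0.05,-2.2,0,0,0],[1,0,-0.05,-2.5,0,0,0],[1,0,-0.05,-2.5,0,0,0]]'; python3 -m jog '[[1,0,0,-0.06,0,0,0],[1,0,0,-0.12,0,0,0],[1,0,0,-0.12,0,0,0]]'
```

```text
time: 25.5
ee_pos: [0.5628, 0.2952, 0.0264]
tcp_rot: [-89.9, 0.0, 92.8]
wrist_force: [-0.8, -0.3, -1.9]
opening: 0.0281
time: 25.8
ee_pos: [0.5634, 0.296, 0.0246]
tcp_rot: [-90.0, -0.0, 92.8]
wrist_force: [-0.1, 0.2, -1.2]
opening: 0.028
```

```bash
python3 -m jog '[[1,0,0,-0.05,0,0,0],[1,0,0,-0.09,0,0,0],[1,0,0,-0.09,0,0,0]]'; python3 -m jog '[[1,0,0,-0.04,0,0,0],[1,0,0,-0.04,0,0,0]]'
```

```text
time: 26.1
ee_pos: [0.5634, 0.296, 0.0221]
tcp_rot: [-90.0, -0.0, 92.8]
wrist_force: [0.6, 0.0, 0.7]
opening: 0.0278
time: 26.3
ee_pos: [0.5636, 0.2962, 0.0214]
tcp_rot: [-90.1, -0.0, 92.8]
wrist_force: [3.1, 0.6, 3.7]
opening: 0.0282
```

Touching down (3.7 N). Release, rise, retreat and look.

```bash
python3 -m jog '[[0.7,0,0,0,0,0,0],[0.4,0,0,0,0,0,0],[0.3,0,0,0,0,0,0],[0.3,0,0,0.6,0,0,0],[0.3,0,0,2,0,0,0]]' 20; python3 -m jog '[[0.3,0,0,2,0,0,0],[0.3,0,0,4,0,0,0],[0.3,-1,-1,5,0,0,0],[0.3,-3,-2,5,0,0,0],[0.3,-5,-3,5,0,0,0]]'; python3 -m jog '[[0.3,0,-2,0,0,0,0],[0.3,0,-4,0,0,0,0],[0.3,0,-6,0,0,0,0]]'
python3 - <<'E'
from h import *
im,d=bot.camera('scene'); t,td=bot.camera('top'); print(bot.get_obs()['ee_pos'])
f=lambda im,r,c,h,w,W,H:cv2.resize(im[r:r+h,c:c+w],(W,H),interpolation=cv2.INTER_CUBIC)
save('p8.png',np.vstack([np.hstack([f(im,160,320,75,100,400,300),f(t,210,170,75,100,400,300)]),np.hstack([f(im,140,170,260,400,462,300),f(im,90,420,100,112,338,300)])]))
P=cloud('scene',d,np.ones(d.shape,bool))
for lo,hi in((.04,.051),(.053,.062)):
    k=(abs(P[:,0]-.525)<.09)&(abs(P[:,1]-.296)<.06)&(P[:,2]>lo)&(P[:,2]<hi); print(P[k].mean(0).round(4),k.sum())
for l in['trimmer','comb_clip','soap_dish','brush','oil_bottle']:
    for r in bot.regions_of('scene',l)[:1]: print(l,r['point'],np.median(cloud('scene',d,r['pixels']),0).round(3))
E
```

```text
time: 26.8
ee_pos: [0.5612, 0.2949, 0.0687]
tcp_rot: [-89.7, 0.1, 92.8]
wrist_force: [-0.0, 0.5, 0.3]
opening: 0.0597
time: 27.3
ee_pos: [0.4477, 0.2254, 0.1973]
tcp_rot: [-90.1, -0.0, 92.8]
wrist_force: [-0.3, -0.6, 0.9]
opening: 0.0596
time: 27.6
ee_pos: [0.4478, 0.0748, 0.1971]
tcp_rot: [-90.1, -0.0, 92.9]
wrist_force: [1.0, -0.0, 0.3]
opening: 0.0596
[0.44817457 0.0715629  0.19728072]
[0.546  0.29   0.0447] 103
[0.4869 0.2905 0.0557] 21
trimmer [352.0, 285.6] [ 0.688 -0.368  0.082]
comb_clip [314.3, 340.5] [ 0.701 -0.169  0.021]
soap_dish [203.6, 286.6] [0.354 0.142 0.018]
brush [246.4, 245.3] [ 0.377 -0.087  0.035]
oil_bottle [380.0, 201.1] [ 0.562 -0.479  0.047]
```

View pics/p8.png

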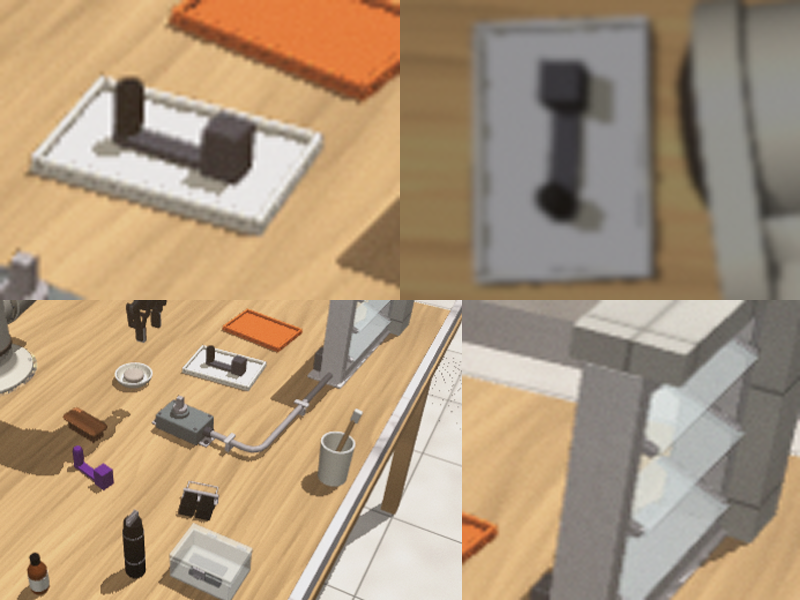

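```bash
python3 -c "
from workcell import bot
print(bot.job_done())"
```

```text
the job is handed in; nothing more can be done
None
```

The job is handed in: the louvres are wound open to the stop, and the dark crank lies flat and right side up in the white tray. It took about 28 s of the 72 s.

- **Fitting:** The hub dropped over the stud after a small turn to feel for the flats. It sat at 4.6 N of contact, at the height expected for home. The first touch on the stud was harder than I meant, about 22 N, and I backed off at once.
- **Winding:** I turned the crank about 1.23 turns anticlockwise by its grip, against 2 to 4 N. The resistance then rose springily instead of abruptly. After regripping without slip I got the same position and force. I took that as the stop and left off at about 8.9 N. The last pictures show the blades tilted wide open and the rack tail drawn in out of sight behind the box edge. I did not measure the rack's travel directly.
- **Laying down:** The crank lifted off cleanly and went down at about 4 N. It lies well inside the rim.
- **Other things:** Four of the bystanders came back within 1 mm of where they started and the comb clip within about 2 mm, which is camera noise. The purple crank and the orange tray were not touched.

My two camera estimates of the rack's starting position disagreed by several millimetres, so I judged the stop by feel rather than from them.

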